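# Shut the unused dust port and start the extractor

## Task

Only the blue dust port is in use: with closed fingertips push the orange blast gate's bar straight down until it sits fully home, then gently press the green start button on the grey control station all the way in, let it spring back and withdraw. Just push and press, grip nothing; leave the blue gate raised, the yellow and red buttons unpressed, the control station where it lies and the other things on the bench alone.

Things in the scene. Friction and masses are not known exactly. Their poses are not given: they have to be found in the camera images.
- orange_gate (a joint): how far the orange gate blade has been pushed down, m: 0 = fully raised (open), 0.060 = fully home (shut, end stop). It starts at 0 to 0.015, stays where it is left, and friction of about 5 N resists it evenly
- orange_bar (a point): centre of the flat top of the orange bar on the orange gate's blade; it moves with the blade. The bar is 80 mm along the point's y, 24 mm along its x, 16 mm thick; z is up. Fully home its top is 156 mm above the bench, fully raised 216 mm. It stands on a fixed upright aluminium frame 120 mm (y) by 26 mm (x) by 140 mm high, with a duct stub and an orange collar 37 mm in front of it (-x) and a steel duct elbow, 110 mm high, reaching 140 mm behind it (+x)
- blue_gate (a joint): the same for the blue gate; it also starts at 0 to 0.015 and must stay raised as it is
- blue_bar (a point): centre of the flat top of the blue bar; same sizes and axes as the orange one. The two ports stand side by side, 0.22 to 0.44 m apart, and may be swapped
- station: grey control station, a loose box of 0.8 to 1 kg lying on rubber feet, 78 mm (its x) by 196 mm (its y) by 50 mm high; origin at the centre of its underside, z up. On its top, in a row along its y: green button at y = +58 mm, yellow at 0, red at -58 mm
- green_button (a joint): travel of the green button, m: 0 = out, 0.008 = fully in; it springs back, needing about 4 N to go fully in; pressing with more than 40 N would be rough
- green_button_top (a point): centre of the top of the green button (28 mm across), 74 mm above the bench when out; it moves with the button, whose travel is straight down. A fixed black collar, 44 mm across, surrounds each button, 12 mm below its top
- yellow_button (a joint): travel of the yellow button (28 mm across), as for the green one
- red_button (a joint): travel of the red button (28 mm across), as for the green one
- glue: yellow glue bottle, 60 mm across, 170 mm high, origin at the centre of its underside
- offcut: light wooden offcut, 90 by 45 by 22 mm, lying flat, origin at the centre of its underside
- tape: black tape measure with yellow labels on its sides and top, 65 by 36 by 60 mm, origin at the centre of its underside
Things that resemble listed ones, but are neither listed nor needed, are in the scene too. Leave any pink or purple look-alike of the part that bears orange_gate alone.

How it is judged:
By the outcome, as a careful person would: the job done as asked, in the order asked, and still so for the second after the job is handed in, with the robot touching nothing.
It also fails if it takes over 48 s, if anything falls off the work surface, if the arm or the gripper's body presses on something with over 40 N, if the wrist force passes 120 N, or if a joint passes its speed limit or range.

## Robot

A 6-joint arm with a two-finger parallel gripper is mounted at the origin on the work surface. World frame = base frame: x ahead of the robot, y to its left, z up, the work surface at z = 0. Lengths are in m, angles in rad, forces in N, time in s.
With the tool pointing down it reaches from about 0.3 to 0.775 m from the base axis. Payload 14.6 kg.
Tool frame: the origin (TCP) lies at the very end of the fingers, on their centre line; the grasp point (between the pads) lies 19 mm behind it; z points along the fingers, y is the line along which they close (so a half turn about z gives the same grasp; the last joint's range is limited). The gripper opens to 85 mm and grips with 20 to 120 N. Pads are 22 mm wide; open, the fingers measure 114 mm over their backs; the gripper's body (76 mm by 85 mm) begins 54 mm behind the grasp point. The pads swing forward as they close: fully open they stand 13 mm farther back than shut.
Start: joints at [-1.25, 0.3, 1.521, -0, 1.321, -0.067], TCP at [0.208, -0.509, 0.231] pointing down, gripper open.
Joint ranges: [-3.03, 3.03], [-0.79, 2.21], [0.23, 2.52], [-1.04, 4.18], [0, 3.07], [-2.55, 2.55]. Speed limits (rad/s): [2.22, 2.22, 2.57, 3.14, 3.14, 3.14].

## Interface

Orientations are given as a rotation vector (axis times angle).
In Python, from plant import * gives the robot as it stands.
- The arm moves only by the tool drive_tool, never from a script. Its argument "motion" is a list of rows, each an object of numbers: "x", "y", "z": the shift along the world's x, y, z in units of 250 mm (1.0 is 250 mm); "ax", "ay", "az": the turn, a rotation vector about the world's x, y, z in units of 120 degrees (1.0 is 120 degrees); "fingers": the opening, from -1 (shut) to 1 (fully open). A call has 1 to 10 rows; each row is the pose to reach, as a shift and turn from the pose commanded when the call began; what a row does not reach only later rows make up. A row lasts 1/10 s, in which the tool goes at most 50 mm and 8.59 degrees, less where a joint would pass 70% of its speed; a pose out of reach is approached as far as the arm can. A call with a number of a shift or a turn outside -1 to 1 is refused whole. A call with a gripper value outside its range is refused whole. The fingers move at their own pace and stop on an object; the grip force is fixed at half the most. Time passes only in rows, so rows that repeat a pose let the fingers close. It gives the time, the measured TCP pose, the force, the opening and the grip force at its end, in the units of the state.
- observe(): the state, without advancing time (a new reading comes with each control period).
- get_image(name): name is "side" or "top"; returns the picture (480x640x3 uint8, red, green, blue); there is no depth.
- camera_model(name): a dict with "camera_matrix" (3x3 intrinsics, pixels), "eye" and "rotation" of the camera in the world. Camera axes: x right, y down, z forward; pixel columns grow to the right and rows downward; lengths in m; the calibration is good to about 2 mm. A picture is of the moment at which its call begins. camera_model takes no time and is no camera call.
- sign_off(): hands the job in; it is judged then, once.
Trained networks look in the newest picture that a camera, given by its name, has taken for a name from the list of things; names that differ only in an ending like _2 or _b are one class to them, and where a whole thing is asked for, a point or a joint stands for the part that bears it (a point fixed in the world has none). Each returns a list of dicts, best first, with "p" (0 to 1); they miss things now and then, are a little off and sometimes report something else, mostly with a low value. They report only what shows in the picture. A call takes as long as a camera call. They do not tell look-alikes from the thing itself.
- masks_of(query, camera): "region" (480x640 bool, what is visible of it).
- place_of(query, camera): "point" ([x, y, z] in m, in world coordinates, good to about 4 mm: a listed point, or the origin of a listed thing).
The state is a dict: "t": time; "joint_pos": joint angles; "dq": joint speeds; "effort": joint torques, N m; "tcp_pos": TCP position; "orientation": TCP orientation; "wrist_force": force on the tool from outside, world axes, zero at the start; "torque": the same for the moment, N m; "opening": opening from 0.0 (shut) to 1.0 (fully open); "grasp_force": force on a finger pad.
Only numpy, scipy, OpenCV 4.12 (cv2) and the standard library are available. Lean on these libraries where they do the work, as an engineer would, in place of code of your own. Each camera call takes 0.05 s, during which the arm holds its last target. There are 200 camera calls.

## Working session

There is one attempt and no reset: what is moved stays moved. The work goes in short steps, Python scripts to look and compute and a tool call to move; the robot and the scene stay as the last step left them, time stands still between calls to the robot, and variables do not carry over. Pictures are saved under pics/ and viewed, at most 10 in all, crops included, and the job is handed in when it is done.

Besides the shell and the picture viewer there is one more tool, called by a JSON object that holds its "method" and its "body". drive_tool: Moves the arm, as the interface text tells. Its arguments: {"type":"object","properties":{"motion":{"type":"array","items":{"type":"object","properties":{"x":{"type":"number"},"y":{"type":"number"},"z":{"type":"number"},"ax":{"type":"number"},"ay":{"type":"number"},"az":{"type":"number"},"fingers":{"type":"number"}}}}},"required":["motion"]}

```bash
mkdir -p pics; python3 - <<'E'
from plant import *
import cv2, numpy as np
for c in("side","top"):
    cv2.imwrite(f"pics/{c}0.png",get_image(c)[:,:,::-1])
    m=camera_model(c);print(c,np.round(m["eye"],3),np.round(m["rotation"],3).tolist(),np.round(m["camera_matrix"],1).tolist())
    for q in("orange_bar","blue_bar","station","green_button_top","glue","offcut","tape"):
        print(c,q,[(round(d["p"],2),np.round(d["point"],3).tolist()) for d in place_of(q,c)][:5])
s=observe();print(s["t"],s["tcp_pos"],s["orientation"],s["wrist_force"],s["opening"])
E
```

```text
side [0.307 0.998 0.935] [-0.142, 2.781, -1.35] [[496.9, 0.0, 319.2], [0.0, 496.9, 240.7], [0.0, 0.0, 1.0]]
side orange_bar [(0.75, [0.245, 0.178, 0.215]), (0.7, [0.666, -0.177, 0.203])]
side blue_bar [(0.71, [0.627, 0.129, 0.207])]
side station [(0.68, [0.463, -0.023, -0.003])]
side green_button_top [(0.53, [0.456, 0.036, 0.077])]
side glue [(0.62, [0.613, -0.397, 0.002])]
side offcut [(0.73, [0.511, 0.332, 0.001])]
side tape [(0.98, [0.41, -0.346, -0.004]), (0.2, [0.512, 0.333, 0.0])]
top [ 0.194 -0.006  1.541] [-2.169, 2.13, -0.168] [[524.5, 0.0, 309.2], [0.0, 524.5, 240.6], [0.0, 0.0, 1.0]]
top orange_bar [(0.94, [0.668, -0.176, 0.206]), (0.83, [0.248, 0.184, 0.219])]
top blue_bar [(0.75, [0.628, 0.129, 0.208])]
top station [(0.61, [0.459, -0.025, 0.0])]
top green_button_top [(0.38, [0.452, 0.034, 0.075])]
top glue [(0.9, [0.617, -0.394, -0.003])]
top offcut [(0.98, [0.506, 0.328, -0.001])]
top tape [(0.8, [0.414, -0.349, 0.002]), (0.33, [0.502, 0.327, 0.002])]
0.8 [ 0.20798927 -0.50915333  0.23129254] [3.08270666e+00 6.05369425e-01 1.30252988e-05] [-0.00246829 -0.91492663  0.44505607] 0.9957312307127433
```

View pics/side0.png

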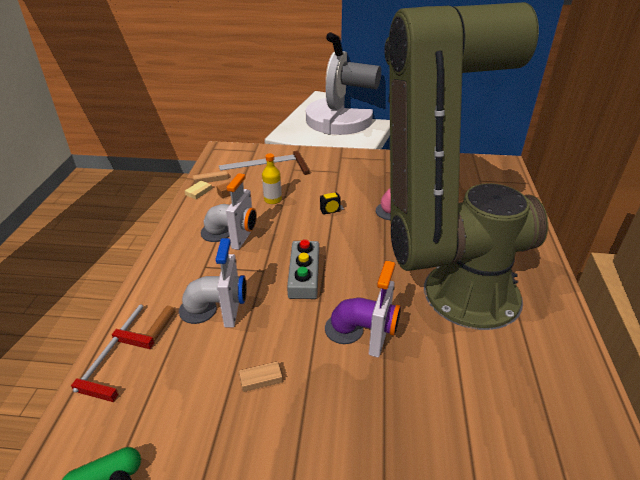

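View pics/top0.png

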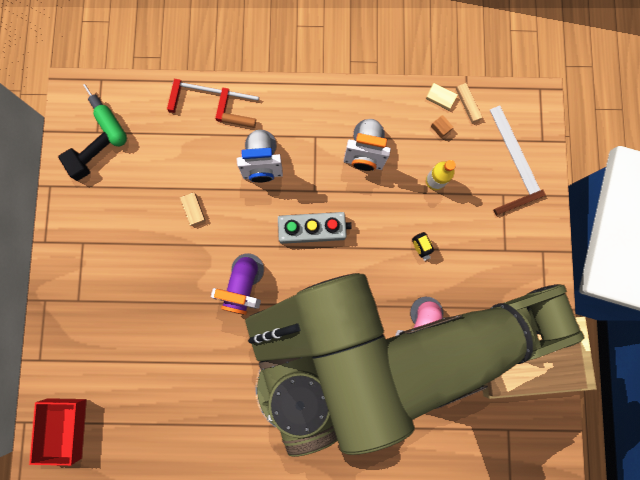

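The side view shows the real orange gate (grey elbow) at px (237,185), the blue gate at (224,250), the station with green nearest at (303,272), and a purple look-alike at (385,275). In the top view the orange bar is at px (372,141), tilted about 8°, and the green button is at (292,227). Both networks agree with this. I'll set out now.

{"method": "drive_tool", "body": {"motion": [{"z": 0.2,"fingers": -1},{"z": 0.4,"fingers": -1},{"x": 0.92,"y": 0.66,"z": 0.4,"az": -0.25,"fingers": -1},{"x": 0.92,"y": 0.66,"z": 0.4,"az": -0.25,"fingers": -1},{"x": 0.92,"y": 0.66,"z": 0.4,"az": -0.25,"fingers": -1},{"x": 0.92,"y": 0.66,"z": 0.4,"az": -0.25,"fingers": -1},{"x": 0.92,"y": 0.66,"z": 0.4,"az": -0.25,"fingers": -1},{"x": 0.92,"y": 0.66,"z": 0.4,"az": -0.25,"fingers": -1},{"x": 0.92,"y": 0.66,"z": 0.4,"az": -0.25,"fingers": -1},{"x": 0.92,"y": 0.66,"z": 0.4,"az": -0.25,"fingers": -1}]}}

```text
invalid input at $.motion[0]: expected keys x, y, z, ax, ay, az, fingers
```

{"method": "drive_tool", "body": {"motion": [{"x": 0,"y": 0,"z": 0.2,"ax": 0,"ay": 0,"az": 0,"fingers": -1},{"x": 0,"y": 0,"z": 0.4,"ax": 0,"ay": 0,"az": 0,"fingers": -1},{"x": 0.92,"y": 0.66,"z": 0.4,"ax": 0,"ay": 0,"az": -0.25,"fingers": -1},{"x": 0.92,"y": 0.66,"z": 0.4,"ax": 0,"ay": 0,"az": -0.25,"fingers": -1},{"x": 0.92,"y": 0.66,"z": 0.4,"ax": 0,"ay": 0,"az": -0.25,"fingers": -1},{"x": 0.92,"y": 0.66,"z": 0.4,"ax": 0,"ay": 0,"az": -0.25,"fingers": -1},{"x": 0.92,"y": 0.66,"z": 0.4,"ax": 0,"ay": 0,"az": -0.25,"fingers": -1},{"x": 0.92,"y": 0.66,"z": 0.4,"ax": 0,"ay": 0,"az": -0.25,"fingers": -1},{"x": 0.92,"y": 0.66,"z": 0.4,"ax": 0,"ay": 0,"az": -0.25,"fingers": -1},{"x": 0.92,"y": 0.66,"z": 0.4,"ax": 0,"ay": 0,"az": -0.25,"fingers": -1}]}}

```text
t: 1.8
tcp_pos: [0.4384, -0.3436, 0.3311]
orientation: [-3.134, 0.21, 0.001]
wrist_force: [-0.3, -0.3, -0.2]
opening: 0.0
grasp_force: 0.0
```

{"method": "drive_tool", "body": {"motion": [{"x": 0.91,"y": 0.67,"z": 0,"ax": 0,"ay": 0,"az": 0,"fingers": -1},{"x": 0.91,"y": 0.67,"z": 0,"ax": 0,"ay": 0,"az": 0,"fingers": -1},{"x": 0.91,"y": 0.67,"z": 0,"ax": 0,"ay": 0,"az": 0,"fingers": -1},{"x": 0.91,"y": 0.67,"z": 0,"ax": 0,"ay": 0,"az": 0,"fingers": -1},{"x": 0.91,"y": 0.67,"z": 0,"ax": 0,"ay": 0,"az": 0,"fingers": -1},{"x": 0.91,"y": 0.67,"z": 0,"ax": 0,"ay": 0,"az": 0,"fingers": -1},{"x": 0.91,"y": 0.67,"z": 0,"ax": 0,"ay": 0,"az": 0,"fingers": -1},{"x": 0.91,"y": 0.67,"z": -0.2,"ax": 0,"ay": 0,"az": 0,"fingers": -1},{"x": 0.91,"y": 0.67,"z": -0.36,"ax": 0,"ay": 0,"az": 0,"fingers": -1},{"x": 0.91,"y": 0.67,"z": -0.36,"ax": 0,"ay": 0,"az": 0,"fingers": -1}]}}

```text
t: 2.8
tcp_pos: [0.6629, -0.178, 0.2355]
orientation: [-3.132, 0.216, 0.015]
wrist_force: [0.4, -0.0, -0.2]
opening: 0.001
grasp_force: 0.0
```

```bash
python3 - <<'E'
from plant import *
import cv2, numpy as np
a=get_image("side")[140:270,170:310];b=get_image("top")[90:210,300:440]
cv2.imwrite("pics/c1.png",np.hstack([cv2.resize(a,(400,371)),cv2.resize(b,(400,371))])[:,:,::-1])
for c in("side","top"):
    for q in("orange_bar","green_button_top"):
        print(c,q,[(round(d["p"],2),np.round(d["point"],3).tolist()) for d in place_of(q,c)][:5])
print(observe()["tcp_pos"])
E
```

```text
side orange_bar [(0.79, [0.246, 0.181, 0.214]), (0.59, [0.665, -0.175, 0.208])]
side green_button_top [(0.5, [0.452, 0.038, 0.076])]
top orange_bar [(0.91, [0.137, -0.325, 0.216]), (0.65, [0.415, -0.348, 0.002])]
top green_button_top [(0.57, [0.451, 0.034, 0.073])]
[ 0.66589967 -0.17720785  0.24400292]
```

View pics/c1.png

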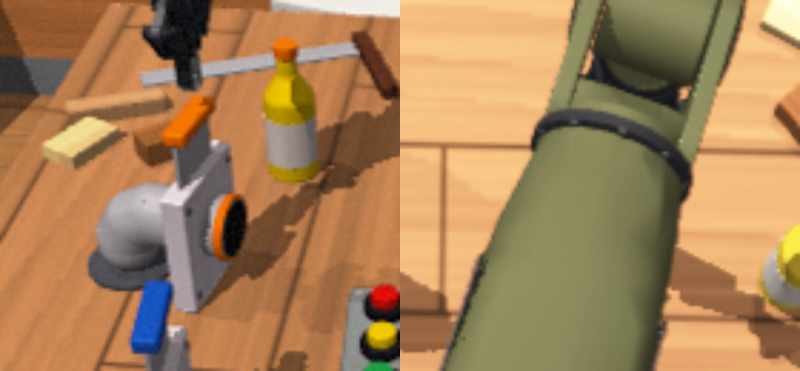

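The fingertips are right over the orange bar: tip at crop px (190,85), bar at (190,120). Now I'll push down slowly.

{"method": "drive_tool", "body": {"motion": [{"x": 0,"y": 0,"z": -0.05,"ax": 0,"ay": 0,"az": 0,"fingers": -1},{"x": 0,"y": 0,"z": -0.1,"ax": 0,"ay": 0,"az": 0,"fingers": -1},{"x": 0,"y": 0,"z": -0.13,"ax": 0,"ay": 0,"az": 0,"fingers": -1},{"x": 0,"y": 0,"z": -0.16,"ax": 0,"ay": 0,"az": 0,"fingers": -1},{"x": 0,"y": 0,"z": -0.19,"ax": 0,"ay": 0,"az": 0,"fingers": -1},{"x": 0,"y": 0,"z": -0.22,"ax": 0,"ay": 0,"az": 0,"fingers": -1},{"x": 0,"y": 0,"z": -0.25,"ax": 0,"ay": 0,"az": 0,"fingers": -1},{"x": 0,"y": 0,"z": -0.28,"ax": 0,"ay": 0,"az": 0,"fingers": -1},{"x": 0,"y": 0,"z": -0.31,"ax": 0,"ay": 0,"az": 0,"fingers": -1},{"x": 0,"y": 0,"z": -0.31,"ax": 0,"ay": 0,"az": 0,"fingers": -1}]}}

```text
t: 4.1
tcp_pos: [0.6653, -0.1766, 0.1623]
orientation: [-3.134, 0.213, 0.002]
wrist_force: [0.4, 0.1, -0.8]
opening: 0.002
grasp_force: 0.0
```

{"method": "drive_tool", "body": {"motion": [{"x": 0,"y": 0,"z": -0.01,"ax": 0,"ay": 0,"az": 0,"fingers": -1},{"x": 0,"y": 0,"z": -0.02,"ax": 0,"ay": 0,"az": 0,"fingers": -1},{"x": 0,"y": 0,"z": -0.03,"ax": 0,"ay": 0,"az": 0,"fingers": -1},{"x": 0,"y": 0,"z": -0.03,"ax": 0,"ay": 0,"az": 0,"fingers": -1}]}}

```text
t: 4.5
tcp_pos: [0.6656, -0.1767, 0.1561]
orientation: [3.134, -0.213, 0.0]
wrist_force: [1.0, -0.7, 1.4]
opening: -0.001
grasp_force: 0.8
```

{"method": "drive_tool", "body": {"motion": [{"x": 0,"y": 0,"z": -0.008,"ax": 0,"ay": 0,"az": 0,"fingers": -1},{"x": 0,"y": 0,"z": -0.008,"ax": 0,"ay": 0,"az": 0,"fingers": -1}]}}

```text
t: 4.7
tcp_pos: [0.6657, -0.1767, 0.156]
orientation: [3.134, -0.213, 0.002]
wrist_force: [-6.2, 1.1, 13.9]
opening: -0.002
grasp_force: 6.8
```

{"method": "drive_tool", "body": {"motion": [{"x": 0,"y": 0,"z": -0.004,"ax": 0,"ay": 0,"az": 0,"fingers": -1},{"x": 0,"y": 0,"z": -0.004,"ax": 0,"ay": 0,"az": 0,"fingers": -1},{"x": 0,"y": 0,"z": 0.1,"ax": 0,"ay": 0,"az": 0,"fingers": -1},{"x": 0,"y": 0,"z": 0.3,"ax": 0,"ay": 0,"az": 0,"fingers": -1},{"x": 0,"y": 0,"z": 0.5,"ax": 0,"ay": 0,"az": 0,"fingers": -1},{"x": -0.85,"y": 0.85,"z": 0.5,"ax": 0,"ay": 0,"az": 0,"fingers": -1},{"x": -0.85,"y": 0.85,"z": 0.5,"ax": 0,"ay": 0,"az": 0,"fingers": -1},{"x": -0.85,"y": 0.85,"z": 0.5,"ax": 0,"ay": 0,"az": 0,"fingers": -1},{"x": -0.85,"y": 0.85,"z": 0.5,"ax": 0,"ay": 0,"az": 0,"fingers": -1},{"x": -0.85,"y": 0.85,"z": 0.5,"ax": 0,"ay": 0,"az": 0,"fingers": -1}]}}

```text
t: 5.7
tcp_pos: [0.487, 0.0013, 0.2789]
orientation: [-3.134, 0.213, 0.0]
wrist_force: [1.4, 0.7, 0.3]
opening: 0.003
grasp_force: 0.0
```

```bash
python3 - <<'E'
from plant import *
import cv2, numpy as np
a=get_image("side")[140:350,170:370]
cv2.imwrite("pics/c2.png",cv2.resize(a,(570,600))[:,:,::-1])
for c in("side",):
    for q in("orange_bar","green_button_top","station"):
        print(c,q,[(round(d["p"],2),np.round(d["point"],3).tolist()) for d in place_of(q,c)][:5])
print(observe()["tcp_pos"])
E
```

```text
side orange_bar [(0.85, [0.247, 0.181, 0.213]), (0.75, [0.132, -0.331, 0.217]), (0.58, [0.665, -0.174, 0.155])]
side green_button_top [(0.56, [0.455, 0.034, 0.076])]
side station [(0.61, [0.612, -0.396, 0.001]), (0.58, [0.463, -0.022, -0.004])]
[0.48851882 0.00062861 0.27970303]
```

View pics/c2.png

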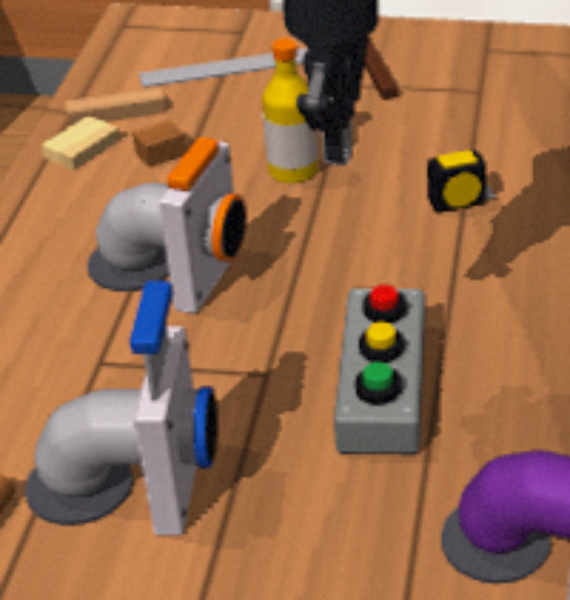

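The orange bar now sits on its frame at crop px (195,165), at z of about 0.155. The blue gate is still raised, and the green button is at (377,378). Next I'll go above green.

{"method": "drive_tool", "body": {"motion": [{"x": -0.14,"y": 0.14,"z": 0,"ax": 0,"ay": 0,"az": 0,"fingers": -1},{"x": -0.14,"y": 0.14,"z": 0,"ax": 0,"ay": 0,"az": 0,"fingers": -1},{"x": -0.14,"y": 0.14,"z": -0.18,"ax": 0,"ay": 0,"az": 0,"fingers": -1},{"x": -0.14,"y": 0.14,"z": -0.36,"ax": 0,"ay": 0,"az": 0,"fingers": -1},{"x": -0.14,"y": 0.14,"z": -0.52,"ax": 0,"ay": 0,"az": 0,"fingers": -1},{"x": -0.14,"y": 0.14,"z": -0.64,"ax": 0,"ay": 0,"az": 0,"fingers": -1},{"x": -0.14,"y": 0.14,"z": -0.72,"ax": 0,"ay": 0,"az": 0,"fingers": -1},{"x": -0.14,"y": 0.14,"z": -0.72,"ax": 0,"ay": 0,"az": 0,"fingers": -1}]}}

```text
t: 6.7
tcp_pos: [0.4531, 0.0344, 0.0967]
orientation: [3.134, -0.215, -0.008]
wrist_force: [0.9, 0.2, -0.1]
opening: 0.004
grasp_force: 0.0
```

```bash
python3 - <<'E'
from plant import *
import cv2, numpy as np
a=get_image("side")[210:310,260:360]
cv2.imwrite("pics/c3.png",cv2.resize(a,(500,500))[:,:,::-1])
print(observe()["tcp_pos"],observe()["wrist_force"])
E
```

```text
[0.45389759 0.03448343 0.09849121] [ 0.28386686 -0.6127831  -0.26856758]
```

View pics/c3.png

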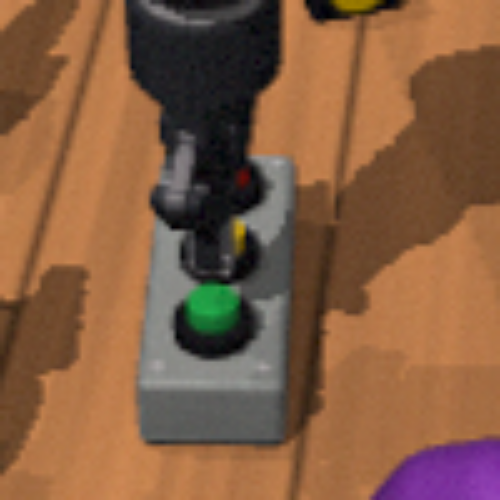

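The closed tips sit right over the green button: tip at crop px (210,275), button top at (213,297). I'll press it gently.

{"method": "drive_tool", "body": {"motion": [{"x": 0,"y": 0,"z": -0.05,"ax": 0,"ay": 0,"az": 0,"fingers": -1},{"x": 0,"y": 0,"z": -0.09,"ax": 0,"ay": 0,"az": 0,"fingers": -1},{"x": 0,"y": 0,"z": -0.1,"ax": 0,"ay": 0,"az": 0,"fingers": -1},{"x": 0,"y": 0,"z": -0.106,"ax": 0,"ay": 0,"az": 0,"fingers": -1},{"x": 0,"y": 0,"z": -0.112,"ax": 0,"ay": 0,"az": 0,"fingers": -1},{"x": 0,"y": 0,"z": -0.118,"ax": 0,"ay": 0,"az": 0,"fingers": -1},{"x": 0,"y": 0,"z": -0.124,"ax": 0,"ay": 0,"az": 0,"fingers": -1},{"x": 0,"y": 0,"z": -0.128,"ax": 0,"ay": 0,"az": 0,"fingers": -1},{"x": 0,"y": 0,"z": -0.128,"ax": 0,"ay": 0,"az": 0,"fingers": -1}]}}

```text
t: 7.65
tcp_pos: [0.4538, 0.0351, 0.0674]
orientation: [-3.134, 0.213, -0.001]
wrist_force: [-1.3, -0.7, 3.1]
opening: 0.001
grasp_force: 1.7
```

{"method": "drive_tool", "body": {"motion": [{"x": 0,"y": 0,"z": -0.004,"ax": 0,"ay": 0,"az": 0,"fingers": -1},{"x": 0,"y": 0,"z": -0.006,"ax": 0,"ay": 0,"az": 0,"fingers": -1},{"x": 0,"y": 0,"z": -0.006,"ax": 0,"ay": 0,"az": 0,"fingers": -1}]}}

```text
t: 7.95
tcp_pos: [0.4539, 0.0351, 0.066]
orientation: [-3.134, 0.213, -0.001]
wrist_force: [-1.0, 0.1, 5.6]
opening: -0.0
grasp_force: 3.0
```

{"method": "drive_tool", "body": {"motion": [{"x": 0,"y": 0,"z": -0.002,"ax": 0,"ay": 0,"az": 0,"fingers": -1},{"x": 0,"y": 0,"z": -0.003,"ax": 0,"ay": 0,"az": 0,"fingers": -1},{"x": 0,"y": 0,"z": -0.003,"ax": 0,"ay": 0,"az": 0,"fingers": -1}]}}

```text
t: 8.25
tcp_pos: [0.4539, 0.0351, 0.0658]
orientation: [-3.134, 0.213, -0.001]
wrist_force: [-5.0, -0.7, 15.1]
opening: -0.001
grasp_force: 7.7
```

The end stop is reached: the force rose to 15 N with almost no further travel. Now I'll withdraw.

{"method": "drive_tool", "body": {"motion": [{"x": 0,"y": 0,"z": 0.03,"ax": 0,"ay": 0,"az": 0,"fingers": -1},{"x": 0,"y": 0,"z": 0.08,"ax": 0,"ay": 0,"az": 0,"fingers": -1},{"x": 0,"y": 0,"z": 0.25,"ax": 0,"ay": 0,"az": 0,"fingers": -1},{"x": 0,"y": 0,"z": 0.45,"ax": 0,"ay": 0,"az": 0,"fingers": -1},{"x": 0,"y": 0,"z": 0.65,"ax": 0,"ay": 0,"az": 0,"fingers": -1},{"x": 0,"y": 0,"z": 0.85,"ax": 0,"ay": 0,"az": 0,"fingers": -1},{"x": 0,"y": 0,"z": 0.9,"ax": 0,"ay": 0,"az": 0,"fingers": -1},{"x": 0,"y": 0,"z": 0.9,"ax": 0,"ay": 0,"az": 0,"fingers": -1},{"x": 0,"y": 0,"z": 0.9,"ax": 0,"ay": 0,"az": 0,"fingers": -1}]}}

```text
t: 9.15
tcp_pos: [0.4532, 0.0351, 0.2888]
orientation: [3.134, -0.213, -0.003]
wrist_force: [0.0, -0.7, -0.6]
opening: -0.001
grasp_force: 0.0
```

```bash
python3 - <<'E'
from plant import *
import cv2, numpy as np
a=get_image("side")[140:350,170:370]
cv2.imwrite("pics/c4.png",cv2.resize(a,(570,600))[:,:,::-1])
for q in("orange_bar","blue_bar","green_button_top","station"):
    print(q,[(round(d["p"],2),np.round(d["point"],3).tolist()) for d in place_of(q,"side")][:5])
E
```

```text
orange_bar [(0.59, [0.131, -0.329, 0.216])]
blue_bar [(0.68, [0.462, -0.026, -0.004])]
green_button_top [(0.56, [0.455, 0.037, 0.076])]
station [(0.72, [0.46, -0.024, -0.001])]
```

View pics/c4.png

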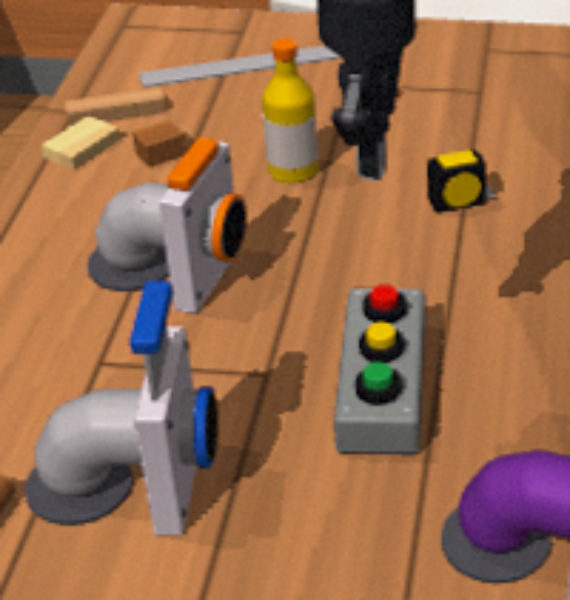

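The picture shows the orange bar home at (195,165) and the blue bar raised at (152,315). The station hasn't moved, the green button is back out at (377,378), and the tool is clear.

```bash
python3 -c "
from plant import *
print(sign_off())"
```

```text
the job is handed in; nothing more can be done
None
```

The job is handed in: I pushed the orange gate fully home, then pressed the green button to its stop and let it spring back; the blue gate stayed raised, the station did not move, and the tool is clear.

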